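# Set sprung tweezers to the gap marked on a gauge stand

## Task

Lay the big sprung tweezers on the raised gauge stand, sleeve between the saddle's pins and tips on the white plate at the two dark lines, and let go of them so that the legs are sprung open. Then squeeze the legs with the gripper until each tip stands over its own dark line (the lines are 16 mm apart) and finish while holding that gap steady, the tweezers still lying on the stand. Leave everything else on the bench where it is.

Things in the scene. Friction and masses are not known exactly. Their poses are not given: they have to be found in the camera images.
- tweezers: Big sprung tweezers lying flat, 190 mm long, about 110 g: a ribbed black sleeve 70 mm long, 16 mm wide, 16 mm high, with two steel legs side by side. Origin: underside of the sleeve on the centre line, 40 mm ahead of its rear end, 30 mm behind its front end; x along the centre line to the tips, y left, z up. Centre of mass about 20 mm ahead of the origin. Leg and sleeve undersides are level.
- rests (a point): Point on the tweezers' centre line between the ribbed finger rests of the legs, 105 mm ahead of the tweezers' origin, 5 mm above the underside. There the legs are 5 mm thick and 10 mm high; over their outer faces they measure about 32 mm when free and 20 mm at the marked gap.
- tip_l (a point): End of the left (+y) leg, mid-thickness, at the underside, 150 mm ahead of the tweezers' origin. The last 22 mm of a leg is 3 mm thick, 6 mm high. The two tips stand 36 mm apart when the tweezers are free.
- tip_r (a point): The same on the right (-y) leg.
- leg_l (a joint): Closing angle of the left leg, rad: 0 sprung open (leg 0.1 rad outward of the centre line), grows as squeezed, 0.1 parallel, stop 0.14. Pivot 30 mm ahead of the tweezers' origin, 6 mm off the centre line; the tip is 6 mm + 120 mm x sin(0.1 - angle) off it. Spring 3.6 N m/rad: about 4 N on each leg at the rests gives the marked gap; let go, the legs spring open.
- leg_r (a joint): The same for the right leg (-y).
- stand: Gap-gauge stand fixed to the bench: aluminium foot 220x60x10 mm with two narrow raised supports, a saddle and a gauge plate, both tops 60 mm above the bench. Origin: on the bench, straight below where the tweezers' origin belongs; x from saddle to plate, y left, z up. From 16 mm behind to 129 mm ahead of the origin the space under the tweezers is free down to the foot.
- saddle (a point): Middle of the top of the dark saddle, 28 mm behind the stand's origin, 60 mm high; saddle 24 mm long, 40 mm wide. It carries the rear of the sleeve between two pairs of upright pins (7 mm before and behind this point), 10 mm high, 6 mm thick, with 22 mm free between left and right pins.
- mark_l (a point): On the white gauge plate (40 mm long, 64 mm wide, centred 149 mm ahead of the stand's origin), on the left (+y) of its two dark lines, where the left tip belongs: 150 mm ahead of the stand's origin, 8 mm left of its centre line, 60 mm high. The lines run along the stand's x, 30 mm long, 2.5 mm wide, 16 mm apart centre to centre.
- mark_r (a point): The same on the right (-y) line, 8 mm right of the centre line.
- solder_reel: Bystander, loose: reel of solder wire standing on its flange, 56 mm across, 36 mm high; origin under its middle. Not to be moved.
- usb_stick: Bystander, loose: black memory stick lying flat, 18x51x9 mm; origin under its middle. Not to be moved.
- label_tape: Bystander, loose: roll of white tape lying flat, 52 mm across, 18 mm high; origin under its middle. Not to be moved.
- flux_bottle: Bystander, loose: small upright dropper bottle, 34 mm across, 96 mm high; origin under its middle. Not to be moved.
- esd_brush: Bystander, loose: black-handled flat brush lying down, 21x151x12 mm; origin under its middle. Not to be moved.
- cutters: Bystander, loose: hand cutters lying flat, 36x119x11 mm; origin under its middle. Not to be moved.
Mind the look-alikes: they are no part of the job. What is shaped like the tweezers but pink is not meant.

How it is judged:
On the way, in this order (a step that is already met when the one before it is completed fails the run):
1. the tweezers lie at rest on the stand, let go, legs sprung open, tips on the plate either side of the lines (y of tweezers in the frame of stand between -0.006 and 0.006 m and z of tweezers in the frame of stand between 0.056 and 0.064 m and angle between tweezers's own z axis and vertical below 0.06 rad and x of tip_l in the frame of mark_l between -0.012 and 0.012 m and x of tip_r in the frame of mark_r between -0.012 and 0.012 m and distance between tip_l and tip_r above 0.032 m and y of tip_l in the frame of mark_l between 0.001 and 0.018 m and y of tip_r in the frame of mark_r between -0.018 and -0.001 m and contact force between the fingers and tweezers below 0.05 N and linear speed of tweezers below 0.01 m/s and contact force between tweezers and stand above 0.3 N), for 0.3 s.
2. the fingers squeeze the legs to the marked gap and keep it steady (y of tweezers in the frame of stand between -0.006 and 0.006 m and z of tweezers in the frame of stand between 0.056 and 0.064 m and angle between tweezers's own z axis and vertical below 0.06 rad and x of tip_l in the frame of mark_l between -0.012 and 0.012 m and x of tip_r in the frame of mark_r between -0.012 and 0.012 m and distance between tip_l and tip_r between 0.013 and 0.019 m and y of tip_l in the frame of mark_l between -0.004 and 0.004 m and velocity of joint leg_l between -0.03 and 0.03 rad/s and y of tip_r in the frame of mark_r between -0.004 and 0.004 m and velocity of joint leg_r between -0.03 and 0.03 rad/s and contact force between the fingers and tweezers above 2 N and linear speed of tweezers below 0.01 m/s), for 0.5 s.
At the end, for the whole second after the job is handed in: Tweezers level on the stand (sleeve within 6 mm of its centre line, tips within 12 mm of the marks lengthwise), fingers pressing on them with over 2 N, tips 13 to 19 mm apart, each within 4 mm sideways of its line, all still (under 0.03 rad/s, 10 mm/s) (all of step 2); the arm keeps its last pose, push and grip.
It fails at once if another loose thing on the bench is moved more than 30 mm (distance of any of solder_reel, usb_stick, label_tape, flux_bottle, esd_brush, cutters from where it was at the start of the episode above 0.03 m).
It also fails if it takes over 48 s, if anything falls off the work surface, if the arm or the gripper's body presses on something with over 40 N, if the wrist force passes 120 N, or if a joint passes its speed limit or range.

## Robot

A 6-joint arm with a two-finger parallel gripper is mounted at the origin on a cart in front of the work surface, level with it; the furniture and walls round the work are solid. World frame = base frame: x ahead of the robot, y to its left, z up, the work surface at z = 0. Lengths are in m, angles in rad, forces in N, time in s.
With the tool pointing down it reaches from about 0.35 to 0.975 m from the base axis. Payload 4.9 kg.
Tool frame: the origin (TCP) lies midway between the tips of the shut fingers; the grasp point (between the pads) lies 19 mm behind it; z points along the fingers, y is the line along which they close (so a half turn about z gives the same grasp; the last joint's range is limited). The gripper opens to 85 mm and grips with 20 to 120 N. Pads are 22 mm wide; open, the fingers measure 114 mm over their backs; the gripper's body (76 mm by 85 mm) begins 54 mm behind the grasp point. The pads swing forward as they close: fully open they stand 13 mm farther back than shut.
Start: joints at [-1.238, 0.053, 1.613, -0, 1.476, -0.119], TCP at [0.273, -0.562, 0.231] pointing down, gripper open.
Joint ranges: [-3.01, 3.01], [-1.01, 2.22], [0.06, 2.58], [-1.02, 4.17], [0.09, 2.62], [-3.14, 3.14]. Speed limits (rad/s): [2.57, 2.57, 3.14, 3.14, 3.14, 3.14].

## Interface

Orientations are given as a unit quaternion [w, x, y, z].
In Python, from plant import state, grab_frame, job_done, cut_out, place_of gives the robot as it stands.
- The arm moves only by the tool jog_arm, never from a script. Its argument "motion" is text: rows parted by semicolons, each of 7 numbers parted by spaces: the opening in per cent of the stroke, from 0 (shut) to 100 (fully open), then the shift along the tool's x, y, z as a fraction of full scale, then the turn, a rotation vector about the tool's x, y, z as a fraction of full scale. A call has exactly 5 rows; each row is the pose to reach, as a shift and turn from the pose commanded when the call began, along the tool's axes at that moment; what a row does not reach only later rows make up. Full scale, the value 1, is 50 cm for a shift and 1.5 rad for a turn. A row lasts 1/8 s, in which the tool goes at most 62.5 mm and 10.7 degrees, less where a joint would pass 70% of its speed; a pose out of reach is approached as far as the arm can. A call with a number of a shift or a turn outside -1 to 1 is refused whole. A call with a gripper value outside its range is refused whole. The fingers move at their own pace and stop on an object; the grip force is fixed at half the most. Time passes only in rows, so rows that repeat a pose let the fingers close, or fill a call up. It gives the time, the measured TCP pose, the force, the opening and the grip force at its end, in the units of the state.
- state(): the state, without advancing time (a new reading comes with each control period).
- grab_frame(name): name is "scene" or "top" or "wrist"; returns a dict with "color" (384x512x3 uint8, red, green, blue), "range_z" (384x512 float32, m along the optical axis (not along the pixel's ray), 0 where there is no reading), "intrinsics" (3x3 intrinsics, pixels), "k1" (the pictures are not rectified: a ray, as slopes to the right and down, at radius r is drawn at 1 + k1 r^2 times it, then the intrinsics apply), "world_from_camera" (4x4, takes a point from camera to world coordinates). Camera axes: x right, y up, looking along -z (the intrinsics and any distortion apply to the point x, -y, -z); pixel columns grow to the right and rows downward; lengths in m; the calibration is good to about 2 mm. A picture is of the moment at which its call begins.
- job_done(): hands the job in; it is judged then, once.
Trained networks look in the newest picture that a camera, given by its name, has taken for a name from the list of things; names that differ only in an ending like _2 or _b are one class to them, and where a whole thing is asked for, a point or a joint stands for the part that bears it (a point fixed in the world has none). Each returns a list of dicts, best first, with "p" (0 to 1); they miss things now and then, are a little off and sometimes report something else, mostly with a low value. They report only what shows in the picture. A call takes as long as a camera call. They do not tell look-alikes from the thing itself.
- cut_out(camera, thing): "pixels" (384x512 bool, what is visible of it).
- place_of(camera, thing): "at" ([x, y, z] in m, in world coordinates, good to about 4 mm: a listed point, or the origin of a listed thing).
The state is a dict: "time": time; "joint_pos": joint angles; "joint_vel": joint speeds; "joint_efforts": joint torques, N m; "tool_pos": TCP position; "tool_rot": TCP orientation; "contact_force": force on the tool from outside, world axes, zero at the start; "ft_torque": the same for the moment, N m; "gripper_width": opening from 0.0 (shut) to 1.0 (fully open); "grasp_force": force on a finger pad.
Only numpy, scipy, OpenCV 4.12 (cv2) and the standard library are available. Lean on these libraries where they do the work, as an engineer would, in place of code of your own. Each camera call takes 0.05 s, during which the arm holds its last target. There are 200 camera calls.

## Working session

There is one attempt and no reset: what is moved stays moved. The work goes in short steps, Python scripts to look and compute and a tool call to move; the robot and the scene stay as the last step left them, time stands still between calls to the robot, and variables do not carry over. Pictures are saved under pics/ and viewed, at most 10 in all, crops included, and the job is handed in when it is done.

Besides the shell and the picture viewer there is one more tool, called after "Emit:" as name(argument=value, ...) on one line, values as JSON. jog_arm: Moves the arm, as the interface text tells. Shift numbers are shares of 50 cm and turn numbers shares of 1.5 rad, none past 1 either way. Its arguments: {"type":"object","properties":{"motion":{"type":"string"}},"required":["motion"]}

```bash
ls; mkdir -p pics
cat > h.py <<'E'
import numpy as np, cv2
from plant import *
def save(f,n,crop=None,s=1):
    im=f["color"][:,:,::-1]
    if crop: im=im[crop[1]:crop[3],crop[0]:crop[2]]
    cv2.imwrite("pics/"+n,cv2.resize(im,None,fx=s,fy=s,interpolation=cv2.INTER_CUBIC))
def world(f,u,v,z=None):
    "pixel -> world, at height z or by range"
    K=np.array(f["intrinsics"]);T=np.array(f["world_from_camera"])
    k=f["k1"];d=np.array([(u-K[0,2])/K[0,0],(v-K[1,2])/K[1,1]]);p=d.copy()
    for _ in range(20): p=d/(1+k*(p@p))
    r=T[:3,:3]@np.array([p[0],-p[1],-1]);o=T[:3,3]
    t=(z-o[2])/r[2] if z is not None else f["range_z"][int(round(v)),int(round(u))]
    return o+t*r
def pix(f,P):
    K=np.array(f["intrinsics"]);T=np.array(f["world_from_camera"])
    c=T[:3,:3].T@(np.array(P)-T[:3,3]);p=np.array([c[0],-c[1]])/-c[2]
    p=p*(1+f["k1"]*(p@p));return K[0,0]*p[0]+K[0,2],K[1,1]*p[1]+K[1,2]
E
python3 - <<'E'
from h import *
np.set_printoptions(precision=3,suppress=True)
a=grab_frame("top");b=grab_frame("scene")
cv2.imwrite("pics/a.png",cv2.resize(np.vstack([a["color"],b["color"]])[:,:,::-1],(400*1,600)))
save(a,"top.png",s=1.5);save(b,"scene.png",s=1.5)
for c,f in(("top",a),("scene",b)):
  for n in ["tweezers","rests","tip_l","tip_r","stand","saddle","mark_l","mark_r","solder_reel","usb_stick","label_tape","flux_bottle","esd_brush","cutters"]:
    print(c,n,[(round(d["p"],2),np.array(d["at"]).round(3).tolist(),np.round(pix(f,d["at"])).astype(int).tolist()) for d in place_of(c,n)][:3])
print(state())
E
```

```text
pics
top tweezers [(0.77, [0.515, -0.11, -0.002], [309, 195]), (0.66, [0.286, -0.107, 0.001], [311, 270])]
top rests [(0.72, [0.385, -0.086, 0.005], [303, 237]), (0.69, [0.627, 0.328, 0.004], [167, 162])]
top tip_l [(0.65, [0.662, -0.072, -0.003], [294, 148]), (0.62, [0.431, -0.057, -0.002], [292, 222]), (0.51, [0.668, -0.109, -0.001], [306, 146])]
top tip_r [(0.65, [0.662, -0.072, -0.003], [294, 148]), (0.62, [0.431, -0.057, -0.002], [292, 222]), (0.51, [0.668, -0.109, -0.001], [306, 146])]
top stand [(0.69, [0.481, 0.188, 0.003], [212, 208]), (0.6, [0.669, -0.111, -0.001], [307, 146])]
top saddle [(0.63, [0.448, 0.19, 0.062], [210, 217])]
top mark_l [(0.74, [0.63, 0.158, 0.06], [220, 156]), (0.61, [0.63, 0.177, 0.058], [214, 156]), (0.18, [0.668, -0.113, 0.0], [308, 146])]
top mark_r [(0.74, [0.63, 0.158, 0.06], [220, 156]), (0.61, [0.63, 0.177, 0.058], [214, 156]), (0.18, [0.668, -0.113, 0.0], [308, 146])]
top solder_reel [(0.63, [0.381, 0.064, 0.004], [254, 239])]
top usb_stick [(0.65, [0.745, -0.05, -0.002], [286, 123])]
top label_tape [(0.75, [0.768, 0.06, -0.001], [252, 116])]
[... 1424 characters left out ...]
e flux_bottle [(0.74, [0.76, -0.154, -0.0], [219, 173])]
scene esd_brush [(0.72, [0.77, 0.218, 0.005], [129, 217])]
scene cutters [(0.96, [0.633, 0.329, -0.001], [141, 256]), (0.73, [0.628, 0.159, 0.061], [192, 201])]
{'time': 1.5, 'joint_pos': array([-1.238,  0.053,  1.613, -0.   ,  1.476, -0.119]), 'joint_vel': array([ 0.002,  0.001, -0.002, -0.   , -0.001, -0.   ]), 'joint_efforts': array([  0.001, -39.366, -37.045,   0.   ,   0.001,   0.   ]), 'tool_pos': array([ 0.273, -0.562,  0.231]), 'tool_rot': array([ 0.   ,  0.975,  0.224, -0.   ]), 'contact_force': array([ 0.57 , -0.648, -0.719]), 'ft_torque': array([-0.007, -0.013, -0.041]), 'grasp_force': 0.0, 'gripper_width': 0.99851067154446}
```

Run:
```python
import cv2
t=cv2.imread("pics/top.png")
c=t[120:450,190:560]
cv2.imwrite("pics/c.png",cv2.resize(c,None,fx=1.8,fy=1.8,interpolation=cv2.INTER_CUBIC))
```

```text
(no output)
```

View pics/c.png

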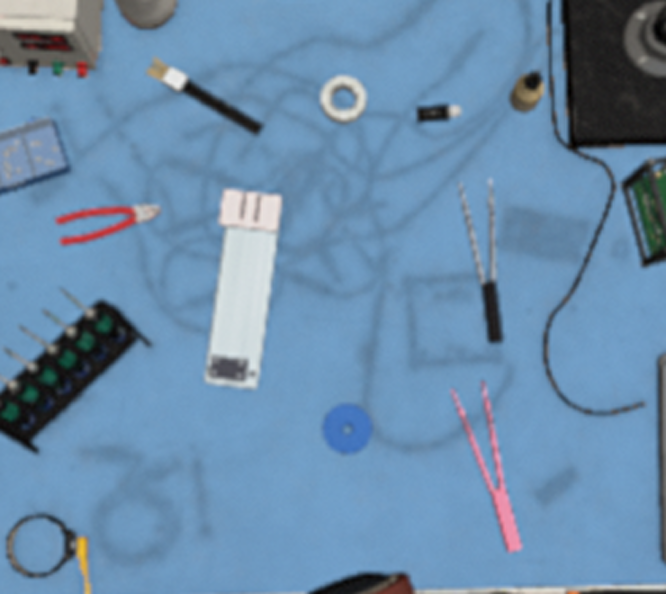

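View pics/scene.png

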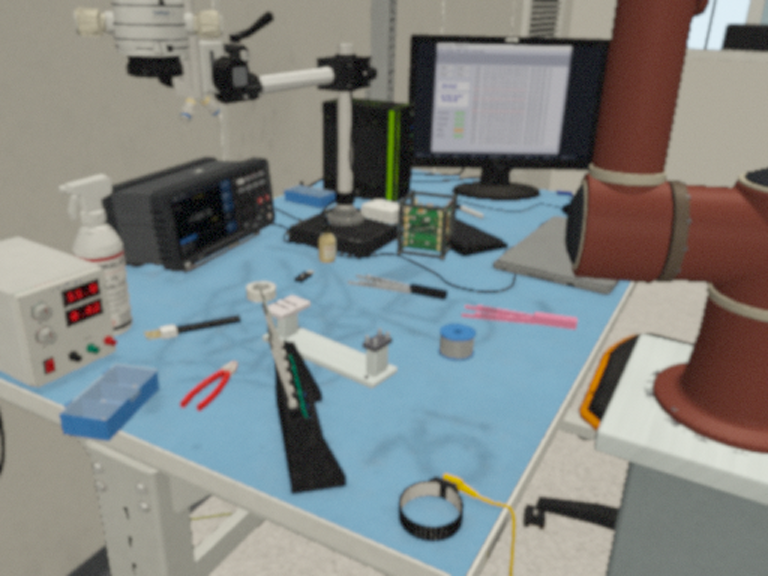

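Two things look like the tweezers. One has a black sleeve and steel legs, at top px (309,195). The other is pink, at (311,270). The enlarged crop shows black at crop (492,311) and pink at (508,500). The black one fits the description. The stand runs from the saddle at (210,217) to the plate at (217,156). I'll approach the black tweezers with the wrist camera.

Emit:
jog_arm(motion="100 0.86 -0.59 -0.04 0 0 0.215;100 0.86 -0.59 -0.04 0 0 0.215;100 0.86 -0.59 -0.04 0 0 0.215;100 0.86 -0.59 -0.04 0 0 0.215;100 0.86 -0.59 -0.04 0 0 0.215")

```text
time: 2.12
tool_pos: [0.4281, -0.2891, 0.2436]
tool_rot: [0.0, 0.998, 0.064, 0.0]
contact_force: [0.4, 0.1, 0.4]
gripper_width: 1.002
grasp_force: 0.0
```

```bash
cat >> h.py <<'E'
from scipy.spatial.transform import Rotation as R
def go(p,yaw):
    "units for jog_arm from the measured pose to TCP p, tool x at world yaw, pointing down"
    s=state();q=s["tool_rot"];r=R.from_quat([q[1],q[2],q[3],q[0]])
    t=R.from_euler("z",yaw)*R.from_euler("x",np.pi)
    print("pos",s["tool_pos"].round(4),"t",round(s["time"],2),"F",s["contact_force"].round(1),"w",round(s["gripper_width"],3),"g",round(s["grasp_force"],1))
    print("go",(r.inv().apply(np.array(p)-s["tool_pos"])/.5).round(4),((r.inv()*t).as_rotvec()/1.5).round(4))
E
python3 -c "
from h import *
go([.53,-.108,.25],.13)"
```

```text
pos [ 0.4281 -0.2891  0.2436] t 2.12 F [0.4 0.1 0.4] w 1.002 g 0.0
go [ 0.2487 -0.3331 -0.0128] [ 0.0004 -0.0005 -0.0007]
```

Emit:
jog_arm(motion="100 0.22 -0.31 -0.01 0 0 0;100 0.22 -0.31 -0.01 0 0 0;100 0.22 -0.31 -0.01 0 0 0;100 0.22 -0.31 -0.01 0 0 0;100 0.22 -0.31 -0.01 0 0 0")

```text
time: 2.75
tool_pos: [0.5165, -0.1229, 0.2483]
tool_rot: [0.0, 0.998, 0.065, -0.0]
contact_force: [0.0, -0.4, 0.0]
gripper_width: 0.999
grasp_force: 0.0
```

Run:
```python
from h import *
go([.53,-.108,.25],.13)
f=grab_frame("wrist");save(f,"w1.png",s=1.5);np.save("w1.npy",f,allow_pickle=True)
print(f["world_from_camera"])
for n in ["tweezers","rests","tip_l"]:
    print(n,[(round(d["p"],2),np.array(d["at"]).round(4).tolist(),np.round(pix(f,d["at"])).astype(int).tolist()) for d in place_of("wrist",n)][:3])
for d in cut_out("wrist","tweezers")[:2]:
    m=d["pixels"];v,u=np.nonzero(m);print(d["p"],len(u),u.min(),u.max(),v.min(),v.max())
```

```text
pos [ 0.5165 -0.1229  0.2483] t 2.75 F [ 0.  -0.4  0. ] w 0.999 g 0.0
go [ 0.0307 -0.0261 -0.0035] [0.0003 0.0002 0.0001]
[[ 1.29162889e-01  9.56565681e-01  2.61340863e-01  5.83160827e-01]
 [-9.91623374e-01  1.24644695e-01  3.38642088e-02 -1.13589708e-01]
 [-1.81412234e-04 -2.63525707e-01  9.64652356e-01  3.90684836e-01]
 [ 0.00000000e+00  0.00000000e+00  0.00000000e+00  1.00000000e+00]]
tweezers [(0.64, [0.2858, -0.1098, 0.006], [222, 326]), (0.62, [0.5141, -0.1036, 0.0024], [236, 163])]
rests [(0.93, [0.6244, -0.0956, 0.0051], [241, 65]), (0.62, [0.3889, -0.0817, 0.002], [209, 255])]
tip_l [(0.91, [0.4238, -0.0567, -0.0002], [192, 227]), (0.85, [0.6698, -0.1101, -0.0016], [259, 24]), (0.59, [0.4355, -0.091, -0.0032], [220, 221])]
0.74 1174 190 227 227 337
0.61 1739 225 258 26 195
```

View pics/w1.png

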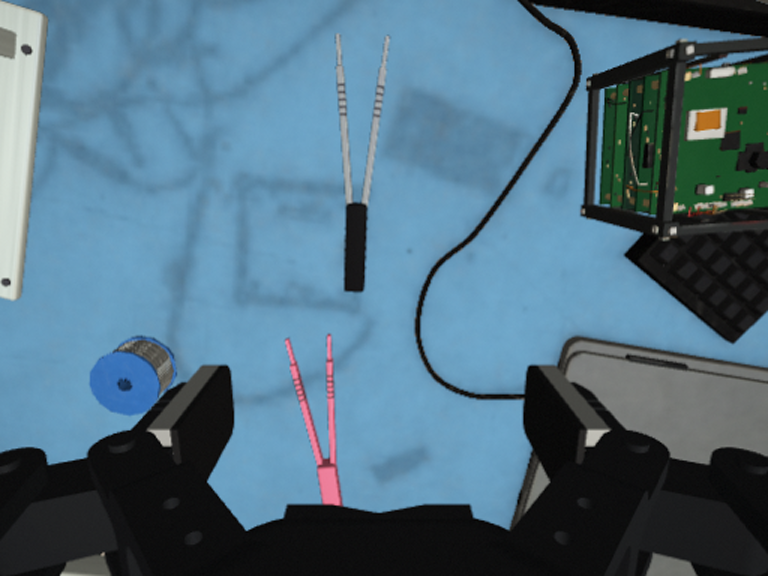

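The wrist view shows the black sleeve from rear (355,291) to front (356,204) in the shown image, with tips at (338,35) and (388,37). The pink pair is behind it and well clear.

Run:
```python
from h import *
f=np.load("w1.npy",allow_pickle=True).item()
for n,u,v,z in [("rear",355,291,.016),("front",356,204,.016),("tl",338,35,.006),("tr",388,37,.006)]:
    print(n,world(f,u/1.5,v/1.5,z).round(4))
# dark sleeve fit by mask + height from range
hs=f["color"].max(2);m=np.zeros(hs.shape,bool);m[128:200,222:252]=hs[128:200,222:252]<60
v,u=np.nonzero(m);W=np.array([world(f,a,b,.016) for a,b in zip(u,v)]);Z=np.array([world(f,a,b)[2] for a,b in zip(u,v)])
c=W[:,:2].mean(0);d=np.linalg.svd(W[:,:2]-c)[2][0];d*=np.sign(d[0]);t=(W[:,:2]-c)@d
print(len(u),c,np.arctan2(d[1],d[0]),t.min(),t.max(),"z",np.median(Z),"table",world(f,280,160)[2])
o=c+d*(t.min()+t.max())/2+d*.005; print("origin",o)
go([*(o+d*.016),.06],np.arctan2(d[1],d[0]))
```

```text
rear [ 0.4793 -0.1086  0.016 ]
front [ 0.5477 -0.1013  0.016 ]
tl [ 0.6639 -0.0742  0.006 ]
tr [ 0.6672 -0.1099  0.006 ]
751 [ 0.51481794 -0.10415952] 0.08594566177618342 -0.03488182657604216 0.03413719935628525 z 0.015863980603556205 table 0.000813005403455469
origin [ 0.51942854 -0.10376228]
pos [ 0.5161 -0.1243  0.2482] t 3.0 F [-0.2 -1.  -0.9] w 1.0 g 0.0
go [ 0.0439 -0.0385  0.3765] [0.0001 0.0001 0.0274]
```

Emit:
jog_arm(motion="60 0.044 -0.038 0.12 0 0 0.028;60 0.044 -0.038 0.24 0 0 0.028;60 0.044 -0.038 0.36 0 0 0.028;60 0.044 -0.038 0.44 0 0 0.028;60 0.044 -0.038 0.44 0 0 0.028")

```text
time: 3.62
tool_pos: [0.5323, -0.1011, 0.0244]
tool_rot: [-0.002, 0.999, 0.043, -0.004]
contact_force: [0.1, -0.0, -0.5]
gripper_width: 0.598
grasp_force: 0.0
```

Run:
```python
from h import *
go([.5355,-.1024,.004],.085)
```

```text
pos [ 0.5323 -0.1011  0.0244] t 3.62 F [ 0.1 -0.  -0.5] w 0.598 g 0.0
go [0.0065 0.0034 0.0407] [-0.0023  0.0053  0.0006]
```

Emit:
jog_arm(motion="60 0.002 0.002 0.02 0 0 0;60 0.002 0.002 0.042 0 0 0;40 0.002 0.002 0.042 0 0 0;10 0.002 0.002 0.042 0 0 0;5 0.002 0.002 0.042 0 0 0")

```text
time: 4.25
tool_pos: [0.5377, -0.1025, 0.0083]
tool_rot: [0.0, 0.999, 0.044, 0.001]
contact_force: [0.3, -0.2, 1.6]
gripper_width: 0.164
grasp_force: 59.9
```

Emit:
jog_arm(motion="0 0 0 0 0 0 0;0 0 0 0 0 0 0;0 0 0 0 0 0 0;0 0 0 0 0 0 0;0 0 0 -0.02 0 0 0")

```text
time: 4.88
tool_pos: [0.5358, -0.1019, 0.0164]
tool_rot: [-0.0, 0.999, 0.044, -0.001]
contact_force: [0.1, 0.3, -0.9]
gripper_width: 0.166
grasp_force: 59.4
```

Run:
```python
from h import *
go([.5355,-.1024,.004],.085)
```

```text
pos [ 0.5358 -0.1019  0.0164] t 4.88 F [ 0.1  0.3 -0.9] w 0.166 g 59.4
go [-0.0007  0.001   0.0248] [-0.0007  0.0016  0.0015]
```

Emit:
jog_arm(motion="0 0 0 -0.11 0 0 0;0 0 0 -0.22 0 0 0;0 0 0 -0.33 0 0 0;0 0 0 -0.38 0 0 0;0 0 0 -0.38 0 0 0")

```text
time: 5.5
tool_pos: [0.5381, -0.1026, 0.21]
tool_rot: [0.001, 0.999, 0.044, 0.002]
contact_force: [-0.0, 0.2, -1.7]
gripper_width: 0.161
grasp_force: 59.4
```

Run:
```python
from h import *
go([.496,.187,.2],-.13)
```

```text
pos [ 0.5381 -0.1026  0.21  ] t 5.5 F [-0.   0.2 -1.7] w 0.161 g 59.4
go [-0.0334 -0.5844  0.0186] [ 0.001  -0.0033  0.1449]
```

Emit:
jog_arm(motion="0 -0.008 -0.11 0.01 0 0 0.03;0 -0.016 -0.23 0.01 0 0 0.06;0 -0.025 -0.35 0.02 0 0 0.09;0 -0.03 -0.47 0.02 0 0 0.12;0 -0.033 -0.584 0.02 0 0 0.145")

```text
time: 6.12
tool_pos: [0.4929, 0.1887, 0.1942]
tool_rot: [0.001, 0.998, -0.066, -0.002]
contact_force: [0.4, 0.3, 0.6]
gripper_width: 0.164
grasp_force: 59.4
```

Emit:
jog_arm(motion="0 0 0 0 0 0 0;0 0 0 0 0 0 0;0 0 0 0 0 0 0;0 0 0 0 0 0 0;0 0 0 0 0 0 0")

```text
time: 6.75
tool_pos: [0.4953, 0.1864, 0.1973]
tool_rot: [-0.0, 0.998, -0.066, 0.0]
contact_force: [-0.3, -0.5, -1.0]
gripper_width: 0.163
grasp_force: 59.5
```

Run:
```python
from h import *
go([.496,.187,.2],-.13)
f=grab_frame("wrist");save(f,"w2.png",s=1.5);np.save("w2.npy",f,allow_pickle=True)
for n in ["tweezers","tip_l","stand","mark_l","saddle"]:
    print(n,[(round(d["p"],2),np.array(d["at"]).round(4).tolist(),np.round(pix(f,d["at"])).astype(int).tolist()) for d in place_of("wrist",n)][:3])
```

```text
pos [0.4953 0.1864 0.1973] t 6.75 F [-0.3 -0.5 -1. ] w 0.163 g 59.5
go [ 0.0012 -0.0014 -0.0054] [-0.     -0.0001 -0.0011]
tweezers [(0.94, [0.4723, 0.1885, 0.189], [255, 285]), (0.59, [0.6296, 0.1583, 0.0587], [266, 13]), (0.18, [0.4808, 0.192, -0.0009], [249, 184])]
tip_l [(0.97, [0.4276, -0.0542, -0.0026], [478, 202]), (0.34, [0.6287, 0.1578, 0.059], [267, 14])]
stand [(0.6, [0.4836, 0.1878, 0.0005], [253, 182])]
mark_l [(0.87, [0.6294, 0.1747, 0.0593], [245, 16]), (0.56, [0.6271, 0.1586, 0.0575], [266, 17])]
saddle [(0.78, [0.4482, 0.1936, 0.0554], [252, 232])]
```

View pics/w2.png

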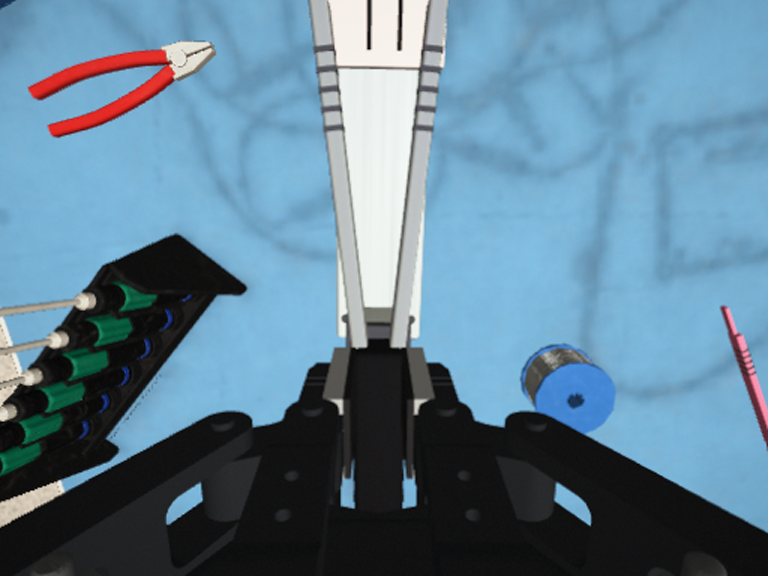

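The held tweezers have their sleeve front at (380,348). The dark lines end near (369,48) and (399,50), partly out of view. I'll back off 70 mm so the whole plate and saddle are visible.

Emit:
jog_arm(motion="0 -0.07 0 0 0 0 0;0 -0.14 0 0 0 0 0;0 -0.14 0 0 0 0 0;0 -0.14 0 0 0 0 0;0 -0.14 0 0 0 0 0")

```text
time: 7.68
tool_pos: [0.4264, 0.1962, 0.1975]
tool_rot: [-0.0, 0.998, -0.065, 0.0]
contact_force: [0.4, -0.4, -0.6]
gripper_width: 0.16
grasp_force: 59.5
```

Run:
```python
from h import *
go([.496,.187,.2],-.13)
f=grab_frame("wrist");np.save("w3.npy",f,allow_pickle=True)
save(f,"w3.png",(150,0,400,260),2.3)
for n in ["mark_l","saddle","stand"]:
    print(n,[(round(d["p"],2),np.array(d["at"]).round(4).tolist(),np.round(pix(f,d["at"])).astype(int).tolist()) for d in place_of("wrist",n)][:3])
```

```text
pos [0.4264 0.1962 0.1975] t 7.67 F [ 0.4 -0.4 -0.6] w 0.16 g 59.5
go [ 1.405e-01  1.000e-04 -4.900e-03] [-0.0001 -0.0003 -0.0004]
mark_l []
saddle [(0.82, [0.4519, 0.1925, 0.0562], [253, 154])]
stand [(0.81, [0.4786, 0.1883, 0.0028], [254, 120])]
```

View pics/w3.png

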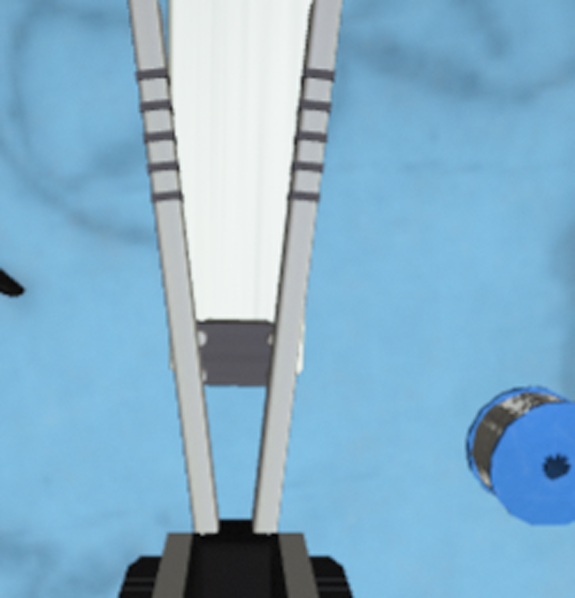

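The saddle shows between the legs at (236,352) in the crop, with pins at x≈203 and 270. The tweezers' centreline sits at x≈236 both near and far.

Run:
```python
from h import *
np.set_printoptions(precision=4,suppress=True)
f2=np.load("w2.npy",allow_pickle=True).item();f3=np.load("w3.npy",allow_pickle=True).item()
A=world(f2,369/1.5,48/1.5,.06);B=world(f2,399/1.5,50/1.5,.06);M=(A+B)/2
print("line ends",A,B,np.linalg.norm(A-B),"range z",world(f2,256,33)[2])
A2=world(f2,369/1.5,1/1.5,.06);B2=world(f2,400/1.5,1/1.5,.06);print("line yaw",[np.arctan2(*(q-p)[1::-1]) for p,q in((A,A2),(B,B2))])
c=lambda x,y:(150+x/2.3,y/2.3)
S=world(f3,*c(236.5,352),.06);F=world(f3,*c(236.5,321),.06);Rr=world(f3,*c(236.5,385),.06);print("saddle",S,"front/rear",F,Rr,"range",world(f3,*c(236,335))[2])
d=(M-S)[:2];print("yaw",np.arctan2(d[1],d[0]),np.linalg.norm(d),"expect .163")
# tweezers in hand
def tool(f,u,v,tp,yaw=-.131,z=None):
    w=world(f,u,v,z);d=w-tp;cy,sy=np.cos(yaw),np.sin(yaw);return np.array([cy*d[0]+sy*d[1],-sy*d[0]+cy*d[1],d[2]])
tp=np.array([.4264,.1962,.1975])
for y,l,r in((75,152.5,320),(197,167.5,305),(520,205,266)):
    print("legs fwd,left,z by range",tool(f3,*c(l,y),tp),tool(f3,*c(r,y),tp))
print("sleeve front",tool(f3,*c(237,534),tp),tool(f3,*c(237,526),tp,z=.1975+.008))
```

```text
line ends [0.6179 0.1757 0.06  ] [0.6149 0.1602 0.06  ] 0.015783569647569953 range z 0.059099990105191236
line yaw [np.float64(-0.13727256350953998), np.float64(-0.1428734553241429)]
saddle [0.4537 0.1927 0.06  ] front/rear [0.4652 0.1912 0.06  ] [0.4412 0.1944 0.06  ] range 0.0598758072908801
yaw -0.15094206940746085 0.1645396159767744 expect .163
legs fwd,left,z by range [0.0949 0.0149 0.0019] [ 0.095  -0.0139  0.0016]
legs fwd,left,z by range [0.075  0.0128 0.0019] [ 0.0751 -0.0119  0.0016]
legs fwd,left,z by range [0.0133 0.0068 0.0019] [ 0.0135 -0.0055  0.0023]
sleeve front [0.0101 0.0003 0.0014] [0.0144 0.0003 0.008 ]
```

Run:
```python
from h import *
go([.4993,.185,.085],-.142)
```

```text
pos [0.426  0.1962 0.1972] t 7.88 F [-0.1 -0.  -1.1] w 0.163 g 59.5
go [0.1482 0.003  0.2244] [0.0001 0.0001 0.0076]
```

Emit:
jog_arm(motion="0 0.1 0.003 0 0 0 0.008;0 0.148 0.003 0.07 0 0 0.008;0 0.148 0.003 0.14 0 0 0.008;0 0.148 0.003 0.2 0 0 0.008;0 0.148 0.003 0.2 0 0 0.008")

```text
time: 8.5
tool_pos: [0.4967, 0.1845, 0.0941]
tool_rot: [0.001, 0.997, -0.071, -0.003]
contact_force: [-0.7, -0.4, -0.2]
gripper_width: 0.162
grasp_force: 59.5
```

Run:
```python
from h import *
go([.4993,.185,.070],-.142)
a=grab_frame("wrist");np.save("w4.npy",a,allow_pickle=True)
save(a,"w4.png",(150,0,360,250),2.3)
```

```text
pos [0.4967 0.1845 0.0941] t 8.5 F [-0.7 -0.4 -0.2] w 0.162 g 59.5
go [ 0.0054 -0.0018  0.0482] [ 0.0016  0.0043 -0.0003]
```

View pics/w4.png

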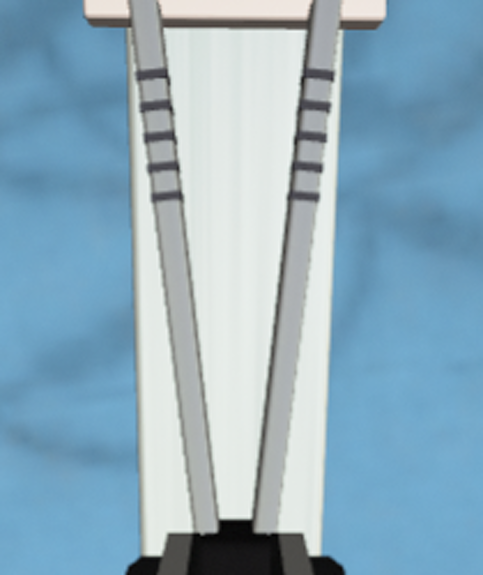

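The plate spans 85–386 with the legs centred at x≈236, so the alignment is good. Lowering.

Emit:
jog_arm(motion="0 0.001 0 0.02 0 0 0;0 0.001 0 0.04 0 0 0;0 0.001 0 0.05 0 0 0;0 0.001 0 0.05 0 0 0;0 0.001 0 0.05 0 0 0")

```text
time: 9.18
tool_pos: [0.4995, 0.1852, 0.0726]
tool_rot: [-0.0, 0.997, -0.071, 0.0]
contact_force: [-0.1, -0.1, -2.0]
gripper_width: 0.166
grasp_force: 59.5
```

Run:
```python
from h import *
go([.4993,.185,.068],-.142)
```

```text
pos [0.4995 0.1852 0.0726] t 9.18 F [-0.1 -0.1 -2. ] w 0.166 g 59.5
go [-0.0004  0.0004  0.0091] [-0.0001 -0.0003 -0.0001]
```

Emit:
jog_arm(motion="0 0 0 0.003 0 0 0;0 0 0 0.005 0 0 0;0 0 0 0.007 0 0 0;0 0 0 0.008 0 0 0;0 0 0 0.008 0 0 0")

```text
time: 9.8
tool_pos: [0.4994, 0.1851, 0.0683]
tool_rot: [-0.0, 0.997, -0.071, 0.0]
contact_force: [0.0, 0.6, -1.8]
gripper_width: 0.163
grasp_force: 59.6
```

Run:
```python
from h import *
go([.4993,.185,.068],-.142)
```

```text
pos [0.4994 0.1851 0.0683] t 9.8 F [ 0.   0.6 -1.8] w 0.163 g 59.6
go [-0.0001  0.0002  0.0007] [-0.     -0.0001 -0.0002]
```

Emit:
jog_arm(motion="0 0 0 0.001 0 0 0;0 0 0 0.002 0 0 0;0 0 0 0.003 0 0 0;0 0 0 0.003 0 0 0;0 0 0 0.003 0 0 0")

```text
time: 10.42
tool_pos: [0.4996, 0.1852, 0.0682]
tool_rot: [0.0, 0.997, -0.071, -0.0]
contact_force: [-3.9, -0.6, 8.3]
gripper_width: 0.163
grasp_force: 60.6
```

Contact with the stand. Ease off and open.

Emit:
jog_arm(motion="0 0 0 -0.002 0 0 0;22 0 0 -0.002 0 0 0;30 0 0 -0.002 0 0 0;45 0 0 -0.002 0 0 0;60 0 0 -0.002 0 0 0")

```text
time: 11.05
tool_pos: [0.4993, 0.1851, 0.0677]
tool_rot: [0.0, 0.997, -0.071, -0.0]
contact_force: [0.4, -0.3, -0.4]
gripper_width: 0.599
grasp_force: 0.0
```

Emit:
jog_arm(motion="75 0 0 0 0 0 0;75 0 0 0 0 0 0;75 0 0 -0.05 0 0 0;75 0 0 -0.11 0 0 0;75 0 0 -0.11 0 0 0")

```text
time: 11.68
tool_pos: [0.5014, 0.1856, 0.1258]
tool_rot: [-0.001, 0.997, -0.071, 0.003]
contact_force: [1.0, 0.2, 0.3]
gripper_width: 0.751
grasp_force: 0.0
```

Run:
```python
from h import *
go([.585,.173,.09],-.142)
a=grab_frame("wrist");np.save("w5.npy",a,allow_pickle=True)
save(a,"w5.png",(120,0,392,300),2)
for n in ["tweezers","rests"]:
    print(n,[(round(d["p"],2),np.array(d["at"]).round(4).tolist()) for d in place_of("wrist",n)][:3])
```

```text
pos [0.5014 0.1856 0.1258] t 11.68 F [1.  0.2 0.3] w 0.751 g 0.0
go [0.1687 0.0014 0.0725] [-0.0014 -0.0038 -0.0001]
tweezers [(0.65, [0.477, 0.1875, 0.0596])]
rests []
```

View pics/w5.png

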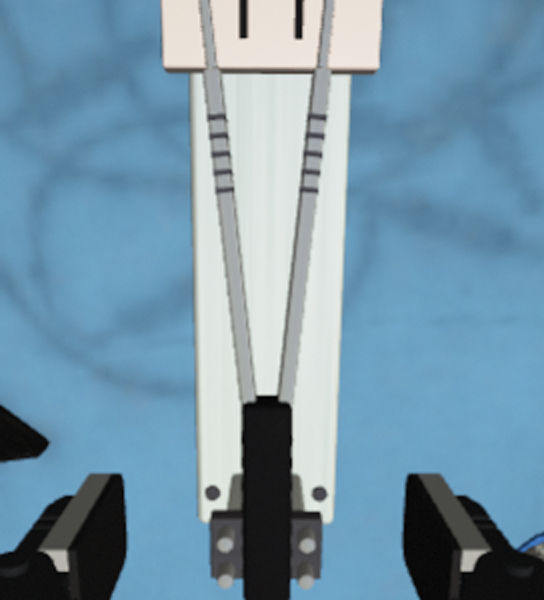

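The sleeve lies between the pins, the legs are sprung open at x≈210 and 326 at the plate, and the lines are at 243 and 299. Next I'll move over the finger rests.

Run:
```python
from h import *
f=np.load("w5.npy",allow_pickle=True).item();np.set_printoptions(precision=4,suppress=True)
c=lambda x,y:(120+x/2,y/2)
for n,x,y,z in[("ribL",221.5,155,.07),("ribR",314,155,.07),("sleevefront",268,398,.076),("lineL",243.5,38,.06),("lineR",299,38,.06),("saddle",266,546,.06)]:print(n,world(f,*c(x,y),z))
l=(world(f,*c(243.5,38),.06)+world(f,*c(299,38),.06))/2
print("pt on line axis at 105:",l[:2]-.03*np.array([np.cos(.142),-np.sin(.142)]))
```

```text
ribL [0.5855 0.1869 0.07  ]
ribR [0.5817 0.1604 0.07  ]
sleevefront [0.5129 0.1836 0.076 ]
lineL [0.6172 0.1759 0.06  ]
lineR [0.6149 0.16   0.06  ]
saddle [0.4542 0.1926 0.06  ]
pt on line axis at 105: [0.5864 0.1722]
```

Emit:
jog_arm(motion="75 0.1 0.001 0 0 0 0;75 0.168 0.001 0 0 0 0;75 0.168 0.001 0 0 0 0;75 0.168 0.001 0.06 0 0 0;75 0.168 0.001 0.06 0 0 0")

```text
time: 12.45
tool_pos: [0.5786, 0.1724, 0.0886]
tool_rot: [0.001, 0.997, -0.071, -0.004]
contact_force: [-0.4, 0.3, 0.2]
gripper_width: 0.752
grasp_force: 0.0
```

Run:
```python
from h import *
go([.584,.173,.053],-.142)
```

```text
pos [0.5786 0.1724 0.0886] t 12.45 F [-0.4  0.3  0.2] w 0.752 g 0.0
go [ 0.0111 -0.0029  0.0711] [0.0016 0.0055 0.    ]
```

Emit:
jog_arm(motion="75 0.004 -0.001 0.03 0 0 0;75 0.004 -0.001 0.06 0 0 0;75 0.004 -0.001 0.076 0 0 0;60 0.004 -0.001 0.076 0 0 0;50 0.004 -0.001 0.076 0 0 0")

```text
time: 13.08
tool_pos: [0.5848, 0.173, 0.0552]
tool_rot: [-0.0, 0.997, -0.071, 0.0]
contact_force: [-0.1, 0.1, 0.7]
gripper_width: 0.497
grasp_force: 0.0
```

Run:
```python
from h import *
go([.584,.173,.053],-.142)
```

```text
pos [0.5848 0.173  0.0552] t 13.07 F [-0.1  0.1  0.7] w 0.497 g 0.0
go [-0.0016  0.0002  0.0044] [-0.0002 -0.0005 -0.0001]
```

Good. Now I'll squeeze slowly.

Emit:
jog_arm(motion="42 0 0 0.004 0 0 0;36 0 0 0.004 0 0 0;32 0 0 0.004 0 0 0;29 0 0 0.004 0 0 0;27 0 0 0.004 0 0 0")

```text
time: 13.7
tool_pos: [0.5852, 0.173, 0.0537]
tool_rot: [-0.0, 0.997, -0.071, 0.001]
contact_force: [-0.5, 0.1, 5.2]
gripper_width: 0.269
grasp_force: 4.1
```

Emit:
jog_arm(motion="26 0 0 0 0 0 0;25 0 0 0 0 0 0;24 0 0 0 0 0 0;24 0 0 0 0 0 0;24 0 0 0 0 0 0")

```text
time: 14.32
tool_pos: [0.5853, 0.173, 0.0539]
tool_rot: [-0.0, 0.997, -0.071, 0.001]
contact_force: [0.4, -0.4, 6.2]
gripper_width: 0.243
grasp_force: 4.9
```

Run:
```python
from h import *
go([.584,.173,.053],-.142)
a=grab_frame("wrist");np.save("w6.npy",a,allow_pickle=True)
save(a,"w6.png",(156,30,356,180),4)
```

```text
pos [0.5853 0.173  0.0539] t 14.32 F [ 0.4 -0.4  6.2] w 0.243 g 4.9
go [-0.0026  0.0004  0.0017] [-0.0003 -0.0012 -0.0001]
```

View pics/w6.png

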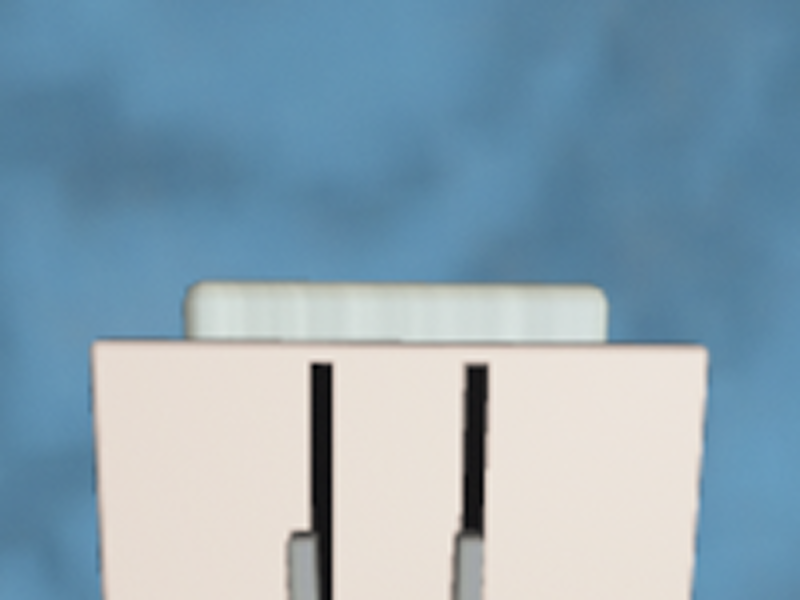

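The left tip (303,533) sits 1.7 mm left of its line at 321. The right tip (470,533) sits 0.6 mm left of its line at 475, and the gap is about 17 mm. That's already in tolerance, so I'll make only a small trim.

Emit:
jog_arm(motion="23.7 0 0.0005 0 0 0 0;23.4 0 0.001 0 0 0 0;23.4 0 0.0015 0 0 0 0;23.4 0 0.0015 0 0 0 0;23.4 0 0.0015 0 0 0 0")

```text
time: 15.0
tool_pos: [0.5853, 0.1728, 0.0539]
tool_rot: [-0.001, 0.997, -0.071, 0.001]
contact_force: [0.8, 1.9, 4.8]
gripper_width: 0.233
grasp_force: 4.0
```

Emit:
jog_arm(motion="23.4 0 0 0 0 0 0;23.4 0 0 0 0 0 0;23.4 0 0 0 0 0 0;23.4 0 0 0 0 0 0;23.4 0 0 0 0 0 0")

```text
time: 15.62
tool_pos: [0.5853, 0.1728, 0.0539]
tool_rot: [-0.001, 0.997, -0.071, 0.001]
contact_force: [0.3, 2.1, 4.6]
gripper_width: 0.236
grasp_force: 4.0
```

Run:
```python
from h import *
go([.584,.173,.053],-.142)
a=grab_frame("wrist")
save(a,"w7.png",(206,100,306,180),6)
```

```text
pos [0.5853 0.1728 0.0539] t 15.62 F [0.3 2.1 4.6] w 0.236 g 4.0
go [-0.0026 -0.0001  0.0017] [-0.0011 -0.0014 -0.0002]
```

View pics/w7.png

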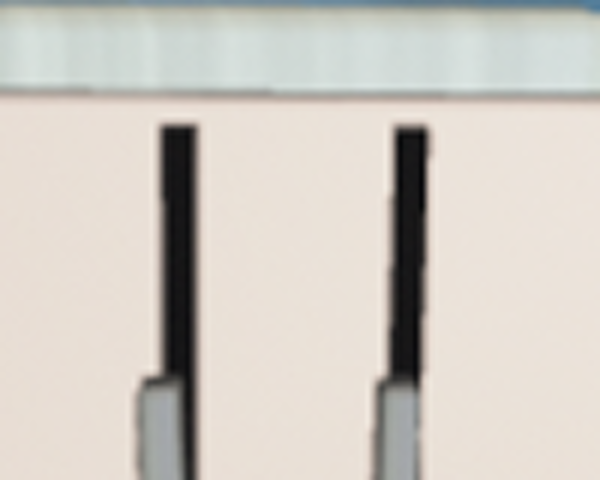

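The tips at (161,380) and (398,380) are 1.3 mm and 0.5 mm left of their lines at 180 and 405. The gap is about 16.5 mm and steady, so I'm handing in.

```bash
python3 -c "
from plant import *
print(job_done())"
```

```text
the job is handed in; nothing more can be done
None
```

I handed the job in at about 15.6 s. The tweezers lie on the stand with the legs squeezed and held at about a 16.5 mm tip gap, each tip about 1.3 mm or less from its line by the last wrist picture. Finger force was steady at about 4 N; the hand-in gave no verdict.

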